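# Pop the card tray and stop it

## Robot

A 7-joint arm with a two-finger parallel gripper is mounted at the origin on the work surface. World frame = base frame: x ahead of the robot, y to its left, z up, the work surface at z = 0. Lengths are in m, angles in rad, forces in N, time in s.
With the tool pointing down it reaches from about 0.425 to 0.875 m from the base axis. Payload 9.9 kg.
Tool frame: the origin (TCP) lies midway between the tips of the shut fingers; the grasp point (between the pads) lies 19 mm behind it (arm.tcp_to_grasp is the distance from the TCP to the grasp point, in m); z points along the fingers, y is the line along which they close (so a half turn about z gives the same grasp; the last joint's range is limited). The gripper opens to 85 mm and grips with 20 to 120 N. Pads are 22 mm wide; open, the fingers measure 114 mm over their backs; the gripper's body (76 mm by 85 mm) begins 54 mm behind the grasp point. The pads swing forward as they close: fully open they stand 13 mm farther back than shut.
Start: joints at [-1.339, 0.576, 0.025, 1.437, -0.015, 1.129, -0.057], TCP at [0.21, 0.642, 0.231] pointing down, gripper open.
Joint ranges: [-2.76, 2.76], [-0.34, 2.15], [-1.52, 1.57], [0.19, 2.46], [-1.09, 4.23], [0.17, 1.99], [-2.82, 2.82]. Speed limits (rad/s): [2.22, 2.22, 3.01, 3.01, 3.14, 3.14, 3.14].

## Interface

Orientations are given as [roll, pitch, yaw] about the fixed x, y, z axes, in that order (R = Rz(yaw) Ry(pitch) Rx(roll)).
In Python, from cell import state, vision, arm gives the robot as it stands.
- The arm moves only by the tool jog_arm, never from a script. Its argument "moves" is text: rows parted by semicolons, each of 7 numbers parted by spaces: the shift along the tool's x, y, z in mm, then the turn, a rotation vector about the tool's x, y, z in degrees, then the closure, from 0 (fully open) to 1 (shut). A call has 1 to 12 rows; each row shifts and turns the commanded pose from where the row before left it, along the tool's axes as they then stand; what a row does not reach is not made up. A row lasts 1/10 s, in which the tool goes at most 50 mm and 8.59 degrees, less where a joint would pass 70% of its speed; a pose out of reach is approached as far as the arm can. A call is refused whole if a number of a shift passes 50 or a number of a turn 8.59, either way. A call with a gripper value outside its range is refused whole. The fingers move at their own pace and stop on an object; "squeeze" is the grip in N (left out, the last holds). Time passes only in rows, so rows that do not move let the fingers close. It gives the time, the measured TCP pose, the force, the opening and the grip force at its end, in the units of the state.
- state(): the state, without advancing time (a new reading comes with each control period).
- vision.read_camera(name): name is "scene" or "top" or "wrist"; returns a dict with "pixels" (400x640x3 uint8, red, green, blue), "camera_matrix" (3x3 intrinsics, pixels), "k1" (the pictures are not rectified: a ray, as slopes to the right and down, at radius r is drawn at 1 + k1 r^2 times it, then the intrinsics apply), "rvec" (rotation vector, rad) and "tvec" (3), from world to camera coordinates, as OpenCV has them; the wrist camera has in their place "T_tool_cam" (4x4, takes a point from camera to tool coordinates, whose origin is the TCP and whose axes are the flange's). Camera axes: x right, y down, z forward; pixel columns grow to the right and rows downward; lengths in m; the calibration is good to about 2 mm. A picture is of the moment at which its call begins: read the wrist's pose just before it. There is no depth.
- arm.finish_job(): hands the job in; it is judged then, once.
Trained networks look in the newest picture that a camera, given by its name, has taken for a name from the list of things; names that differ only in an ending like _2 or _b are one class to them, and where a whole thing is asked for, a point or a joint stands for the part that bears it (a point fixed in the world has none). Each returns a list of dicts, best first, with "score" (0 to 1); they miss things now and then, are a little off and sometimes report something else, mostly with a low value. They report only what shows in the picture. A call takes as long as a camera call. They do not tell look-alikes from the thing itself.
- vision.recognise(label, camera): "bbox" ([left, top, width, height] in pixels, round what is visible of it).
The state is a dict: "t": time; "joint_pos": joint angles; "qvel": joint speeds; "tau": joint torques, N m; "position": TCP position; "ee_rot": TCP orientation; "wrist_force": force on the tool from outside, world axes, zero at the start; "torque": the same for the moment, N m; "width": opening from 0.0 (shut) to 1.0 (fully open); "grip_force": force on a finger pad.
Only numpy, scipy, OpenCV 4.12 (cv2) and the standard library are available. Lean on these libraries where they do the work, as an engineer would, in place of code of your own. Each camera call takes 0.05 s, during which the arm holds its last target. There are 200 camera calls.

## Task

Of the two price-card dispensers on the farm shop's counter, work the narrow one: press the eject key on its top with one fingertip and, without letting the key up again, stop the tray that springs out with the other finger before it runs away to the end of its slide. Finish while holding like that: key down, the tray part-way out and at rest against the finger. Only touch, do not pick anything up, leave the wide dispenser's tray shut and do not disturb the other things on the counter.

Things in the scene. Friction and masses are not known exactly. Their poses are not given: they have to be found in the camera images.
- narrow_dock: The narrow price-card dispenser, the one to work: a grey plastic box 70 mm wide, 170 long, 55 high, fixed to the counter. Origin: centre of its underside; z up, x along its length; its tray comes out of the end at -x (turned roughly towards the robot).
- narrow_key_top (a point): Centre of the top of the narrow dispenser's eject key, a ribbed bare-metal bar on the box's top, 40 mm long (along the dispenser's x) by 44 mm wide. At rest 66 mm above the counter, 58 mm when fully down; in the dispenser's frame it is at x = -50 mm, y = 0. It moves with the key.
- narrow_key_press (a joint): Travel of that eject key, in m: 0 up, 0.008 fully down. Spring: starts to move at about 3 N, fully down at about 6.5 N. Its latch lets the tray go at about 0.004; the key springs back up when let go.
- narrow_tray_slide (a joint): Travel of that dispenser's card tray towards the dispenser's -x, in m: 0 shut and latched, 0.110 end of its slide. Once unlatched a weak spring (3 N falling to under 1 N) and a damper drive it out at 50 mm/s at first and slower later: 40 mm after about 1 s, 85 mm after about 3 s. It does not stop by itself before the end.
- narrow_front_top (a point): Middle of the upper outer edge of the tray's black upright front plate, which is 8 mm thick, 70 mm wide and spans heights 8 to 80 mm, so it stands 14 mm above the key at rest. When shut this point is at x = -93 mm in the dispenser's frame, the plate's inner face at x = -85 mm (15 mm in front of the key's edge). It moves with the tray.
- wide_dock: The wide price-card dispenser, not to be worked: a grey plastic box 120 mm wide, 170 long, 55 high, fixed to the counter. Origin: centre of its underside; z up, x along its length; its tray comes out of the end at -x (turned roughly towards the robot).
- wide_key_top (a point): Centre of the top of the wide dispenser's eject key, a ribbed bare-metal bar on the box's top, 40 mm long (along the dispenser's x) by 94 mm wide. At rest 66 mm above the counter, 58 mm when fully down; in the dispenser's frame it is at x = -50 mm, y = 0. It moves with the key.
- wide_key_press (a joint): Travel of that eject key, in m: 0 up, 0.008 fully down. Spring: starts to move at about 3 N, fully down at about 6.5 N. Its latch lets the tray go at about 0.004; the key springs back up when let go.
- wide_tray_slide (a joint): Travel of that dispenser's card tray towards the dispenser's -x, in m: 0 shut and latched, 0.110 end of its slide. Once unlatched a weak spring (3 N falling to under 1 N) and a damper drive it out at 50 mm/s at first and slower later: 40 mm after about 1 s, 85 mm after about 3 s. It does not stop by itself before the end.
- wide_front_top (a point): Middle of the upper outer edge of the tray's black upright front plate, which is 8 mm thick, 120 mm wide and spans heights 8 to 80 mm, so it stands 14 mm above the key at rest. When shut this point is at x = -93 mm in the dispenser's frame, the plate's inner face at x = -85 mm (15 mm in front of the key's edge). It moves with the tray.
- narrow_tray: The narrow dispenser's tray with its black front plate (see point narrow_front_top) and a low stack of white cards; origin at counter height, mid-width, on the plate's inner face. Moves with the tray.
- narrow_key: The narrow dispenser's eject key (see point narrow_key_top); origin 11 mm below its top, centred. Moves with the key.
- tall_jar: bystander: jar 56 mm across, 95 high, standing between the dispensers. Loose; origin: centre of its underside.
- small_jar: bystander: small jar 42 mm across, 55 high, standing on the rear top of the narrow dispenser. Loose; origin: centre of its underside.
- tin: bystander: tin 52 mm across, 45 high, standing on the rear top of the wide dispenser. Loose; origin: centre of its underside.
- tub_a: bystander: square tub with lid, 93 mm wide, 63 high, at the left. Loose; origin: centre of its underside.
- tub_b: bystander: square tub with lid, 83 mm wide, 73 high, at the right. Loose; origin: centre of its underside.
- cheese: bystander: flat block of cheese 100 x 70 x 28 mm, in front of and between the dispensers. Loose; origin: centre of its underside.
- milk: bystander: milk bottle 72 mm across, 190 high, between the far ends of the dispensers. Loose; origin: centre of its underside.
Things that resemble listed ones, but are neither listed nor needed, are in the scene too. What is shaped like the narrow_dock but green or yellow is not meant.

How it is judged:
On the way:
1. the narrow dispenser's key is pressed and its tray has sprung out at least 8 mm (value of joint narrow_key_press above 0.004 m and value of joint narrow_tray_slide above 0.008 m), for 0.05 s.
At the end, for the whole second after the job is handed in: The fingers hold the narrow dispenser's key down (more than 5 mm of its 8 mm) and, at the same time, bear on the tray's front plate with more than 0.3 N; the tray is at rest between 10 and 85 mm out. The wide tray is shut (within 4 mm) and no bystander has moved more than 20 mm (value of joint narrow_key_press above 0.005 m and value of joint narrow_tray_slide between 0.01 and 0.085 m and velocity of joint narrow_tray_slide between -0.004 and 0.004 m/s and contact force between the fingers and narrow_tray above 0.3 N and contact force between the fingers and narrow_key above 0.5 N and value of joint wide_tray_slide below 0.004 m and distance of each of tall_jar, small_jar, tin, tub_a, tub_b, cheese, milk from where it was at the start of the episode below 0.02 m); the arm keeps its last pose, push and grip.
It fails at once if the narrow tray ran out more than 85 mm (value of joint narrow_tray_slide above 0.085 m).
It fails at once if the key was let up (less than 1.5 mm down) after the tray had come out 12 mm (value of joint narrow_tray_slide above 0.012 m and value of joint narrow_key_press below 0.0015 m).
It fails at once if the wide dispenser's tray was let out (more than 4 mm) (value of joint wide_tray_slide above 0.004 m).
It fails at once if a bystander was moved, lifted or carried more than 20 mm (distance of any of tall_jar, small_jar, tin, tub_a, tub_b, cheese, milk from where it was at the start of the episode above 0.02 m).
It also fails if it takes over 35 s, if anything falls off the work surface, if the arm or the gripper's body presses on something with over 40 N, if the wrist force passes 120 N, or if a joint passes its speed limit or range.

## Working session

There is one attempt and no reset: what is moved stays moved. The work goes in short steps, Python scripts to look and compute and a tool call to move; the robot and the scene stay as the last step left them, time stands still between calls to the robot, and variables do not carry over. Pictures are saved under pics/ and viewed, at most 10 in all, crops included, and the job is handed in when it is done.

Besides the shell and the picture viewer there is one more tool, called as a command line: name --argument value ..., lists and objects as JSON in quotes. jog_arm: Moves the arm, as the interface text tells. Its arguments: {"type":"object","properties":{"moves":{"type":"string"},"squeeze":{"type":"number"}},"required":["moves"]}

```bash
mkdir -p pics; ls; python3 - <<'E'
from cell import state, vision, arm
import cv2
s=state();print(s)
for c in ("scene","top"):
    d=vision.read_camera(c);cv2.imwrite(f"pics/{c}0.png",d["pixels"][:,:,::-1])
    print(c,d["camera_matrix"],d["k1"],d["rvec"],d["tvec"])
    for n in ("narrow_dock","narrow_key","narrow_tray","wide_dock"):
        print(n,[(r["score"],r["bbox"]) for r in vision.recognise(n,c)])
E
```

```text
pics
{'t': 0.0, 'joint_pos': array([-1.33883197,  0.57647121,  0.02481044,  1.43791876, -0.01500692,
        1.12899115, -0.05651015]), 'qvel': array([ 6.58171662e-04, -2.44210997e-04,  8.06137447e-04,  4.39055653e-04,
       -5.11281500e-04,  1.25671746e-03, -7.61626705e-05]), 'tau': array([ 4.91646042e-04, -7.65749359e+01,  2.24994488e+00, -2.85963678e+01,
        1.51001679e-02,  1.27841407e-02,  8.43537464e-06]), 'position': array([0.20944931, 0.64120395, 0.23047904]), 'ee_rot': array([-3.13998896e+00,  5.75224670e-05,  2.82587741e+00]), 'wrist_force': array([-0.13923644, -0.21999921, -0.15264396]), 'torque': array([-0.013985  ,  0.0345422 ,  0.04139681]), 'grip_force': 0.0, 'width': 1.0008242280785595}
scene [[452.36718368   0.         317.59845807]
 [  0.         452.36718368 194.8405137 ]
 [  0.           0.           1.        ]] -0.011609253762581274 [ 1.99624897  1.74158715 -0.52969455] [-0.07203368 -0.39327369  1.54387983]
narrow_dock [(0.74, [222.0, 129.7, 48.9, 57.4]), (0.71, [369.2, 137.2, 62.0, 68.4]), (0.69, [394.4, 86.2, 49.9, 57.5]), (0.61, [378.4, 210.6, 59.4, 78.5
[... 472 characters left out ...]
87.80230619]
 [  0.           0.           1.        ]] -0.03371755307292711 [ 2.14716167 -2.18449618  0.07192007] [0.02719144 0.5227471  1.31013766]
narrow_dock [(0.88, [223.6, 178.1, 50.2, 65.4]), (0.87, [364.3, 211.4, 52.2, 65.5]), (0.78, [241.2, 100.8, 39.6, 61.8]), (0.75, [190.6, 249.1, 39.3, 67.7])]
narrow_key [(0.76, [386.7, 251.1, 22.9, 15.4]), (0.72, [252.5, 138.2, 19.9, 15.7]), (0.68, [244.7, 215.9, 19.1, 18.5]), (0.61, [203.8, 289.3, 18.7, 14.7])]
narrow_tray [(0.7, [205.4, 302.8, 25.2, 11.0]), (0.59, [251.2, 227.1, 21.6, 16.6]), (0.5, [257.2, 150.7, 22.2, 12.1])]
wide_dock [(0.73, [363.7, 120.6, 42.3, 62.2]), (0.65, [251.2, 135.4, 19.3, 18.2]), (0.55, [375.0, 124.0, 18.5, 17.4])]
```

View pics/top0.png

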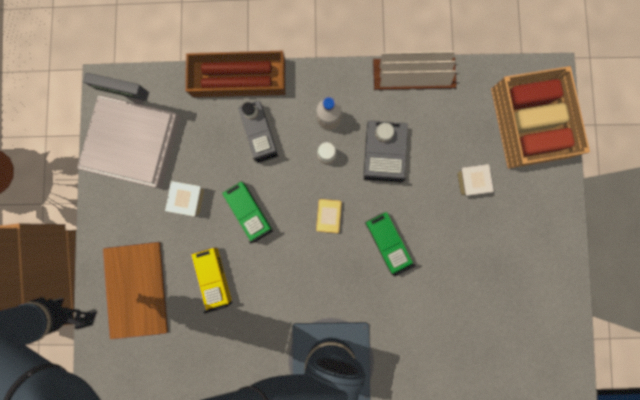

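View pics/scene0.png

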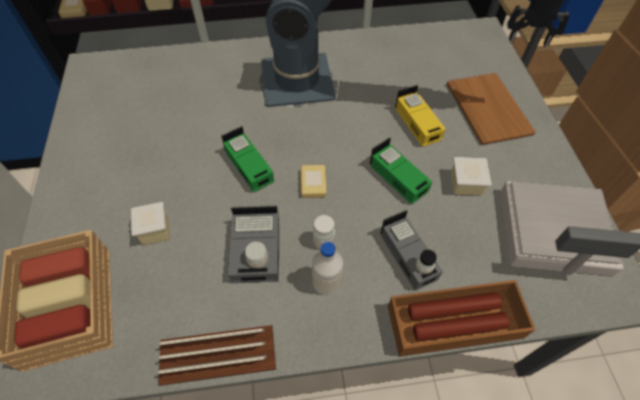

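The four narrow candidates in the top view are grey at (258,130), green at (247,210), green at (390,243) and yellow at (210,280). Only the grey one fits: it is narrow, has a small jar on its rear, and isn't green or yellow. The wide one is grey at (386,150). I'll confirm this in a crop.

```bash
python3 - <<'E'
import cv2,numpy as np
a=cv2.imread("pics/top0.png")[90:170,225:290];b=cv2.imread("pics/scene0.png")[205:290,370:450]
f=lambda i,s:cv2.resize(i,None,fx=s,fy=s,interpolation=cv2.INTER_CUBIC)
A=f(a,6);B=f(b,5)
H=max(A.shape[0],B.shape[0]);p=lambda i:cv2.copyMakeBorder(i,0,H-i.shape[0],0,0,0)
o=np.hstack([p(A),p(B)]);print(o.shape,A.shape);cv2.imwrite("pics/crop1.png",o)
E
```

```text
(480, 790, 3) (480, 390, 3)
```

View pics/crop1.png

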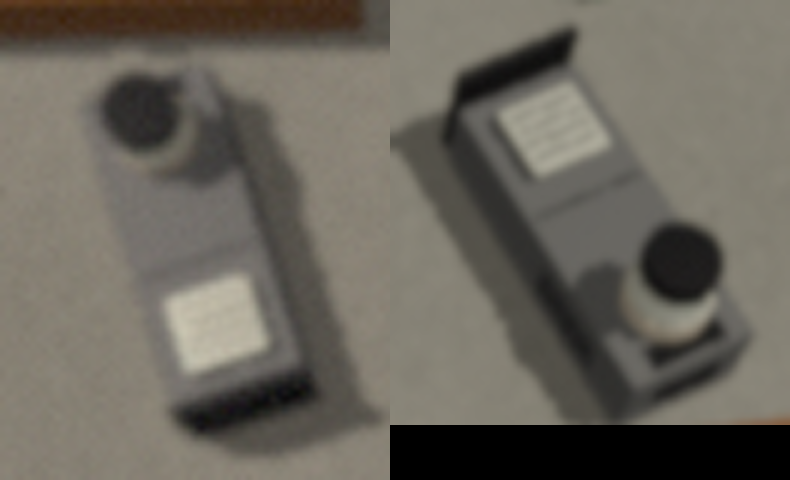

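The crop confirms it: the grey narrow box has its key at top-pixel about (261,144), black front plate at about (266,160) and small jar at the rear. Next I fit its pose from the corners.

```bash
cat > h.py <<'E'
import cv2,numpy as np
from scipy.optimize import least_squares
def proj(P,rvec,tvec,K,k1):
    return cv2.projectPoints(np.array(P,float).reshape(-1,3),np.array(rvec,float),np.array(tvec,float),K,np.array([k1,0,0,0,0.]))[0][:,0]
def disp(p,L):
    c,s=np.cos(p[2]),np.sin(p[2]);L=np.array(L,float)/1000
    return np.c_[p[0]+c*L[:,0]-s*L[:,1],p[1]+s*L[:,0]+c*L[:,1],L[:,2]]
E
python3 - <<'E'
from h import *
from cell import vision,state
T=[((-70,22,66),(188,375)),((-70,-22,66),(270,352)),((-30,22,66),(163,290)),((-30,-22,66),(242,272)),((-93,-35,80),(315,392))]
S=[((-70,-22,66),(497,118)),((-70,22,66),(572,80)),((-30,22,66),(612,130)),((-30,-22,66),(540,180)),((-93,-35,80),(458,78)),((-93,35,80),(577,28)),((85,-35,55),(615,395)),((85,35,55),(748,332))]
obs=[("top",[t[0] for t in T],np.array([t[1] for t in T])/6+[225,90]),("scene",[t[0] for t in S],(np.array([t[1] for t in S])-[390,0])/5+[370,205])]
cam={c:vision.read_camera(c) for c in("top","scene")}
def res(p,sel=obs):
    return np.concatenate([(proj(disp(p,L),cam[c]["rvec"],cam[c]["tvec"],cam[c]["camera_matrix"],cam[c]["k1"])-o).ravel() for c,L,o in sel])
for sel in (obs,obs[:1],obs[1:]):
    r=least_squares(res,[.7,.2,.3],args=(sel,));p=r.x
    print(p,np.degrees(p[2]),np.round(r.fun.reshape(-1,2),1).tolist())
    print("key",disp(p,[(-50,0,66)]),np.hypot(*disp(p,[(-90,0,0)])[0,:2]))
s=state();print(s["position"],s["ee_rot"])
w=vision.read_camera("wrist");print(w["T_tool_cam"])
E
```

```text
[0.70561315 0.2122256  0.26792801] 15.35114437342931 [[-0.8, -1.0], [-0.4, -1.3], [-0.1, 0.6], [0.7, -0.5], [-2.2, -2.7], [-0.6, -1.8], [-0.3, -0.1], [-0.5, 2.5], [-1.5, -1.4], [-0.9, -2.1], [-0.4, -1.3], [1.4, -0.9], [0.1, 1.0]]
key [[0.65739707 0.1989889  0.066     ]] 0.6468676792015348
[0.70282545 0.20993116 0.25617765] 14.677897967444467 [[-0.3, -0.1], [0.2, -0.2], [0.5, 1.4], [1.4, 0.5], [-1.8, -1.5]]
key [[0.65445717 0.19726192 0.066     ]] 0.6435680668660069
[0.70705775 0.21276587 0.26913752] 15.420444043175094 [[-0.2, -1.3], [-0.0, 0.3], [-0.2, 3.0], [-1.2, -0.9], [-0.6, -1.6], [-0.1, -0.9], [1.8, -0.3], [0.5, 1.5]]
key [[0.65885772 0.19947087 0.066     ]] 0.6484040718435665
[0.20965514 0.64162165 0.23129829] [3.14158525e+00 1.98156806e-05 2.82576507e+00]
[[ 3.71802504e-04 -9.50442949e-01 -3.10898799e-01  7.85736571e-02]
 [ 9.99999886e-01  4.46552283e-04 -1.69251238e-04  6.44959882e-04]
 [ 2.99696214e-04 -3.10898700e-01  9.50443006e-01 -1.43200185e-01]
 [ 0.00000000e+00  0.00000000e+00  0.00000000e+00  1.00000000e+00]]
```

jog_arm --moves "-45 -1 0 0 0 4 0;-45 -1 0 0 0 4 0;-45 -1 0 0 0 4 0;-45 -1 0 0 0 4 0;-45 -1 0 0 0 4 0;-45 -1 0 0 0 4 0;-45 -1 0 0 0 4 0;-45 -1 0 0 0 4 0;-45 -1 0 0 0 4 0;-45 -1 0 0 0 4 0;-45 -1 0 0 0 4 0"

```text
t: 1.75
position: [0.5843, 0.3338, 0.2313]
ee_rot: [3.141, -0.0, 2.055]
wrist_force: [0.8, 0.6, -0.0]
width: 0.999
grip_force: 0.0
```

jog_arm --moves "-45 -1 0 0 0 4 0;-45 -1 0 0 0 4 0;-45 -1 0 0 0 4 0;0 0 0 0 0 0 0;0 0 0 0 0 0 0;0 0 0 0 0 0 0"

```text
t: 2.35
position: [0.6346, 0.2123, 0.2312]
ee_rot: [-3.141, -0.001, 1.85]
wrist_force: [-0.6, -0.1, -1.0]
width: 0.997
grip_force: 0.0
```

```bash
python3 - <<'E'
from h import *
from cell import vision,state
from scipy.spatial.transform import Rotation as R
s=state();w=vision.read_camera("wrist");print(s["position"],s["ee_rot"],s["t"])
im=w["pixels"][:,:,::-1]
cv2.imwrite("pics/w1.png",cv2.resize(im,(800,500),interpolation=cv2.INTER_CUBIC))
E
```

```text
[0.63458653 0.21225677 0.23117461] [-3.14142713e+00 -1.09447650e-03  1.85042691e+00] 2.35
```

View pics/w1.png

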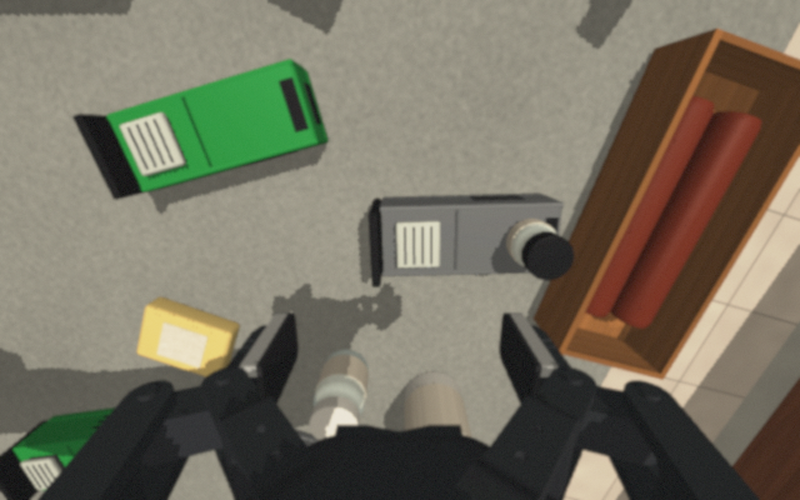

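The wrist view shows the grey narrow dispenser with key corners near (397,223)–(440,268), its plate at x≈376 and the jar at (545,250). I refine the pose from this view.

```bash
cat >> h.py <<'E'
from scipy.spatial.transform import Rotation as R
def wristpose(s,w):
    T=np.eye(4);T[:3,:3]=R.from_euler("xyz",s["ee_rot"]).as_matrix();T[:3,3]=s["position"]
    M=np.linalg.inv(T@np.array(w["T_tool_cam"]));return cv2.Rodrigues(M[:3,:3])[0],M[:3,3]
def goal(p,s,xloc,yloc=0):
    t=disp(p,[(xloc,yloc,0)])[0];d=t-s["position"]
    yaw=s["ee_rot"][2];des=p[2]+np.pi/2
    Rt=R.from_euler("xyz",s["ee_rot"]).as_matrix()
    l=Rt.T@np.array([d[0],d[1],0])*1000
    print("tool shift mm (before turn)",l.round(1),"turn z deg",np.degrees(yaw-des).round(2))
E
python3 - <<'E'
from h import *
from cell import vision,state
s=state();w=vision.read_camera("wrist");rv,tv=wristpose(s,w)
# key corners, by bright threshold
g=cv2.cvtColor(w["pixels"],cv2.COLOR_RGB2GRAY);x0,y0=308,170
m=(g[y0:222,x0:360]>165).astype(np.uint8);m=cv2.morphologyEx(m,cv2.MORPH_CLOSE,np.ones((5,5)))
q=cv2.minAreaRect(cv2.findNonZero(m));print(q[0][0]+x0,q[0][1]+y0,q[1],q[2])
L=[(-70,22,66),(-30,22,66),(-30,-22,66),(-70,-22,66),(-93,35,80),(-93,-35,80)]
o=np.array([(397,223),(440,222),(440,268),(397,269),(373,200),(373,286)])*.8
f=lambda p:(proj(disp(p,L),rv,tv,w["camera_matrix"],w["k1"])-o).ravel()
r=least_squares(f,[.7055,.212,.265]);p=r.x;print(p,np.degrees(p[2]),r.fun.round(1))
p0=[.7055,.212,.265];print("prev fit",f(p0).round(1))
print("centre",proj(disp(p,[(-50,0,66)]),rv,tv,w["camera_matrix"],w["k1"]))
goal(p,s,-90)
E
```

```text
334.0 196.0 (36.0, 34.0) 90.0
[0.70806491 0.21231524 0.24045006] 13.77677336557939 [ 1.2 -2.3  2.4 -0.1 -0.6 -0.4 -0.3 -2.5 -0.8  6.4 -1.9 -1.7]
prev fit [-1.6 -1.2 -0.4  0.2 -2.4 -0.2 -2.1 -1.4 -4.   8.2 -3.4 -0.2]
centre [[335.45088644 195.44270224]]
tool shift mm (before turn) [-17.1 -19.3  -0. ] turn z deg 2.28
```

```bash
python3 - <<'E'
from h import *
from cell import vision
w=vision.read_camera("wrist");i=w["pixels"][150:240,285:460,::-1]
cv2.imwrite("pics/w1c.png",cv2.resize(i,None,fx=4.5,fy=4.5,interpolation=cv2.INTER_CUBIC))
E
```

```text
(no output)
```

View pics/w1c.png

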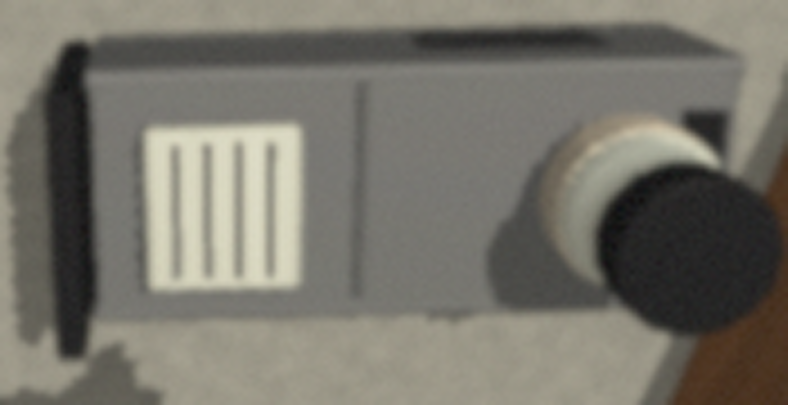

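```bash
python3 - <<'E'
from h import *
from cell import vision,state
s=state();w=vision.read_camera("wrist");rv,tv=wristpose(s,w)
L=[(-70,22,66),(-30,22,66),(-30,-22,66),(-70,-22,66),(-85,35,55),(85,35,55),(-85,-35,55),(-93,-35,80)]
o=np.array([(144,127),(301,124),(301,288),(148,292),(90,72),(740,58),(95,320),(58,357)])/4.5+[285,150]
f=lambda p:(proj(disp(p,L),rv,tv,w["camera_matrix"],w["k1"])-o).ravel()
r=least_squares(f,[.7055,.212,.265]);p=r.x;print(p,np.degrees(p[2]),r.fun.reshape(-1,2).round(1).tolist())
goal(p,s,-90)
E
```

```text
[0.70688525 0.21323734 0.2984391 ] 17.09930070936407 [[-0.2, 0.1], [0.5, 0.1], [-0.2, 0.2], [-0.3, -0.1], [-1.4, -0.8], [2.3, -0.2], [-0.5, 0.4], [-0.3, 0.9]]
tool shift mm (before turn) [-20.9 -20.2  -0. ] turn z deg -1.04
```

jog_arm --moves "-10 -10 0 0 0 -1 0;-11 -10 0 0 0 0 0;0 0 25 0 0 0 0;0 0 35 0 0 0 0;0 0 35 0 0 0 0;0 0 25 0 0 0 0;0 0 15 0 0 0 0;0 0 0 0 0 0 0;0 0 0 0 0 0 0"

```text
t: 3.45
position: [0.6218, 0.1839, 0.097]
ee_rot: [3.141, 0.0, 1.865]
wrist_force: [0.2, 0.1, 1.6]
width: 1.001
grip_force: 0.0
```

```bash
python3 - <<'E'
from h import *
from cell import vision,state
s=state();w=vision.read_camera("wrist");print(s["position"],s["ee_rot"],s["wrist_force"])
goal([.70689,.21324,.29844],s,-90)
rv,tv=wristpose(s,w)
im=w["pixels"][:,:,::-1].copy()
L=[(-70,22,66),(-30,22,66),(-30,-22,66),(-70,-22,66),(-93,35,80),(-93,-35,80)]
for q in proj(disp([.70689,.21324,.29844],L),rv,tv,w["camera_matrix"],w["k1"]): cv2.circle(im,tuple(int(v) for v in q.round()),2,(0,0,255),-1)
cv2.imwrite("pics/w2.png",cv2.resize(im,(800,500),interpolation=cv2.INTER_CUBIC))
E
```

```text
[0.62180642 0.18393316 0.0969967 ] [3.14139233e+00 4.26382396e-04 1.86507872e+00] [0.15630482 0.07353978 1.57792171]
tool shift mm (before turn) [ 3.  -0.1 -0. ] turn z deg -0.24
```

View pics/w2.png

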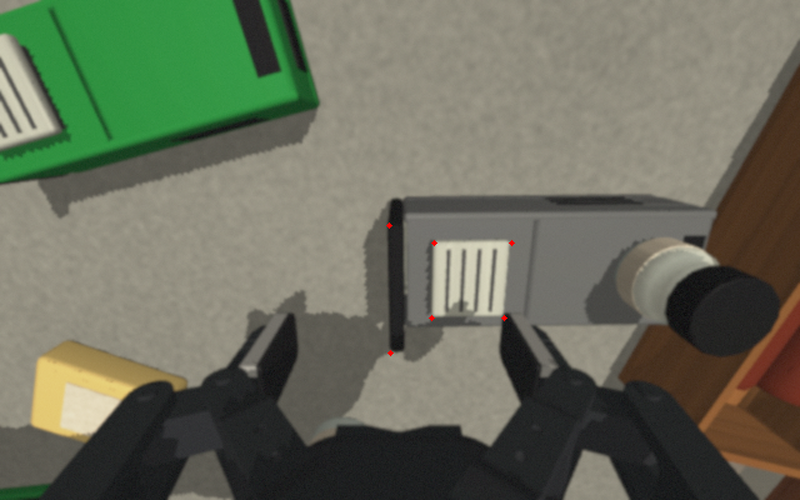

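The overlay fits to about 1 mm. I centre the finger on the key and descend to just above it.

jog_arm --moves "3 -5 0 0 0 0 0;0 0 15 0 0 0 0;0 0 15 0 0 0 0;0 0 6 0 0 0 0;0 0 0 0 0 0 0;0 0 0 0 0 0 0;0 0 0 0 0 0 0" --squeeze 40

```text
t: 4.2
position: [0.6165, 0.1863, 0.0606]
ee_rot: [3.141, 0.0, 1.866]
wrist_force: [-0.6, 0.7, 0.0]
width: 1.003
grip_force: 0.0
```

jog_arm --moves "0 0 2 0 0 0 0;0 0 2 0 0 0 0;0 0 2 0 0 0 0;0 0 2 0 0 0 0;0 0 0 0 0 0 0"

```text
t: 4.7
position: [0.6161, 0.1864, 0.0522]
ee_rot: [3.142, -0.0, 1.866]
wrist_force: [-0.6, -0.3, 0.2]
width: 1.0
grip_force: 0.3
```

jog_arm --moves "0 0 2 0 0 0 0;0 0 0 0 0 0 0;0 0 0 0 0 0 0"

```text
t: 5.0
position: [0.6162, 0.1864, 0.0504]
ee_rot: [3.141, -0.0, 1.866]
wrist_force: [-1.2, 0.2, 2.9]
width: 1.001
grip_force: 1.6
```

jog_arm --moves "0 0 3 0 0 0 0;0 0 3 0 0 0 0;0 0 0 0 0 0 0;0 0 0 0 0 0 0"

```text
t: 5.4
position: [0.6162, 0.1864, 0.0449]
ee_rot: [3.141, -0.0, 1.866]
wrist_force: [-3.6, 0.0, 10.0]
width: 0.998
grip_force: 5.1
```

The key is bottomed out. I hold and let the tray arrive.

jog_arm --moves "0 0 0 0 0 0 0;0 0 0 0 0 0 0;0 0 0 0 0 0 0;0 0 0 0 0 0 0;0 0 0 0 0 0 0;0 0 0 0 0 0 0;0 0 0 0 0 0 0;0 0 0 0 0 0 0;0 0 0 0 0 0 0;0 0 0 0 0 0 0;0 0 0 0 0 0 0;0 0 0 0 0 0 0"

```text
t: 6.6
position: [0.6162, 0.1864, 0.0449]
ee_rot: [3.141, -0.0, 1.866]
wrist_force: [-3.6, -0.3, 10.7]
width: 1.002
grip_force: 6.1
```

```bash
python3 - <<'E'
from h import *
from cell import vision,state
w=vision.read_camera("wrist");s=state();print(s["wrist_force"],s["width"],s["grip_force"],s["position"])
t=vision.read_camera("scene")["pixels"][190:290,350:470,::-1]
a=cv2.resize(w["pixels"][:,:,::-1],(480,300));b=cv2.resize(t,(312,260),interpolation=cv2.INTER_CUBIC)
b=cv2.copyMakeBorder(b,0,40,0,0,0);cv2.imwrite("pics/w3.png",np.hstack([a,b]))
E
```

```text
[-4.11094216 -1.12621789 10.68611536] 0.9993481763578527 6.112803330179304 [0.61620363 0.18639554 0.04491304]
```

View pics/w3.png

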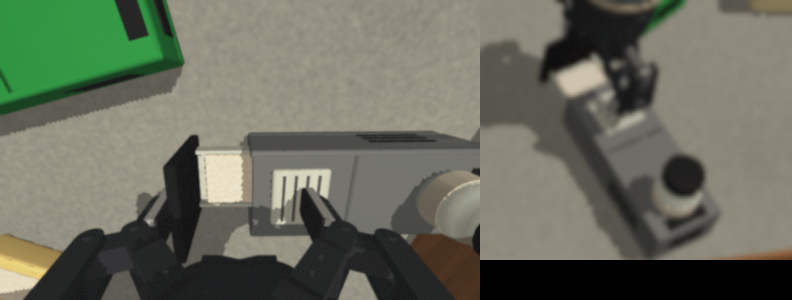

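The tray is out about 45 mm with its plate at the left finger (x≈175), and the right finger is on the key (315,210). I check that it's at rest, then hand in.

```bash
python3 - <<'E'
from h import *
from cell import vision,state
g=lambda:vision.read_camera("wrist")["pixels"][150:350,150:340].astype(int)
a=g()
for _ in range(19): vision.read_camera("wrist")
b=g();print(np.abs(a-b).mean(),(np.abs(a-b).max(2)>25).sum())
s=state();print(s["t"],s["wrist_force"],s["grip_force"])
E
```

```text
1.6198684210526315 0
7.75 [-4.08435887 -1.59058811  9.71981865] 6.112787593156099
```

```bash
python3 -c "
from cell import arm
print(arm.finish_job())"
```

```text
the job is handed in; nothing more can be done
None
```

I handed the job in with the narrow dispenser's key held fully down and its tray about 45 mm out, at rest against the other finger; the hand-in did not report a verdict.

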